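# Shift the bench-tested gear shifter from second into third

## Task

The repaired H-pattern gear shifter on the bench is in second gear (left-hand slot, lever back towards you). Shift it into third by pushing the knob with the fingertips: forward out of second to neutral, across to the middle, then forward fully home in the middle slot; do not let it dip into any other gear, and do not squeeze or force the knob. Leave the lever there and leave the other things on the bench alone.

Things in the scene. Friction and masses are not known exactly. Their poses are not given: they have to be found in the camera images.
- shifter: H-pattern gear shifter of a driving-game rig: grey steel housing 142 x 126 mm on a plywood board 260 x 210 x 18 mm fixed to the bench, topped by a bare steel gate plate. Origin: centre of the board's underside, at bench height. +x is FORWARD (away from the robot, within about 25 degrees), +y LEFT, z up. The lever's pivot is 45 mm above the origin.
- gate_centre (a point): centre of the gate opening (middle slot, neutral) on the top of the gate plate (150 x 130 mm), 132 mm above the shifter's origin. The gate: three straight fore-and-aft slots joined half-way by one crosswise neutral channel. Left slot (+y): first forward, second back; middle: third forward, fourth back; right: fifth forward, sixth back.
- knob_centre (a point): centre of the black ball knob, 50 mm in diameter, atop a steel lever rod 10 mm in diameter. It is 185 mm from the pivot: 230 mm above the bench with the lever upright, 217 to 225 mm in gear; its underside is 72 mm above the gate plate when upright. The lever stays wherever it is left and moves under a push of about 3 N at the knob.
- crosswise (a joint): sideways tilt of the lever, rad; 0.1 rad moves the knob about 18 mm. Slot centres: left -0.253, middle 0, right +0.253; side stops at -0.275 and +0.275. Starts in the left slot. In a slot it has about 0.02 rad of play either way; it can change further only in neutral. Rounded slot corners lead the lever in from up to about 0.05 rad off the slot's centre.
- fore_aft (a joint): fore-and-aft tilt of the lever, rad: 0 = neutral, positive = forward, negative = back; 0.1 rad moves the knob about 18 mm. Fully in gear is at the end stop: +0.28 forward, -0.28 back. In the neutral channel the lever moves across freely within about 0.035 rad of 0. Starts back in second, between -0.28 and -0.20.
- bottle: bystander: green glue bottle with a white nozzle, 48 mm in diameter, 150 mm high, standing on the bench left of the shifter; origin at the centre of its underside
- spool: bystander: white spool of copper wire, 76 mm in diameter, 54 mm high, standing on the bench right of the shifter; origin at the centre of its underside
- jar: bystander: small glass jar with a steel lid, 56 mm in diameter, 75 mm high, standing on the bench left of the shifter; origin at the centre of its underside
- screwdriver: bystander: screwdriver with a red handle, 200 mm long, 26 mm thick, lying on the bench right of the shifter; origin under its middle, handle to its -x

How it is judged:
On the way, in this order (a step that is already met when the one before it is completed fails the run):
1. the lever is out of second, in neutral on the left (value of joint fore_aft between -0.07 and 0.1 rad and value of joint crosswise below -0.12 rad).
2. the lever has been taken across in neutral to the middle (value of joint crosswise between -0.07 and 0.07 rad and value of joint fore_aft between -0.1 and 0.1 rad).
3. the lever is fully home in third (value of joint fore_aft above 0.25 rad and value of joint crosswise between -0.06 and 0.06 rad), for 0.2 s.
At the end, for the whole second after the job is handed in: the lever stands still in third: fore_aft above 0.25 rad (within about 5 mm of the end stop at the knob) with crosswise within 0.06 rad of the middle, and the bottle, spool, jar and screwdriver are within 15 mm of where they stood (all of step 3 and velocity of joint fore_aft between -0.05 and 0.05 rad/s and distance of each of bottle, spool, jar, screwdriver from where it was at the start of the episode below 0.015 m); the robot touches nothing.
It fails at once if the lever dips into first (value of joint crosswise below -0.12 rad and value of joint fore_aft above 0.14 rad).
It fails at once if the lever dips into fourth (value of joint crosswise between -0.12 and 0.12 rad and value of joint fore_aft below -0.14 rad).
It fails at once if the lever dips into fifth or sixth (value of joint crosswise above 0.12 rad and (value of joint fore_aft above 0.14 rad or value of joint fore_aft below -0.14 rad)).
It fails at once if the knob is squeezed or forced with more than 45 N (contact force between the fingers and fore_aft above 45 N).
It fails at once if a bystander is moved or lifted by more than 15 mm (distance of any of bottle, spool, jar, screwdriver from where it was at the start of the episode above 0.015 m).
It also fails if it takes over 58 s, if anything falls off the work surface, if the arm or the gripper's body presses on something with over 40 N, if the wrist force passes 120 N, or if a joint passes its speed limit or range.

## Robot

A 6-joint arm with a two-finger parallel gripper is mounted at the origin on the work surface. World frame = base frame: x ahead of the robot, y to its left, z up, the work surface at z = 0. Lengths are in m, angles in rad, forces in N, time in s.
With the tool pointing down it reaches from about 0.4 to 0.825 m from the base axis. Payload 7 kg.
Tool frame: the origin (TCP) lies midway between the tips of the shut fingers; the grasp point (between the pads) lies 19 mm behind it; z points along the fingers, x is the direction in which the jaws open and shut, and the axes are right-handed (so a half turn about z gives the same grasp; the last joint's range is limited). The gripper opens to 88 mm and grips with 3 to 60 N. Pads are 19 mm wide; open, the fingers measure 130 mm over their backs; the gripper's body (78 mm by 193 mm) begins 47 mm behind the grasp point.
Start: joints at [-1.046, 0.359, 0.012, 0, -1.224, -0.288], TCP at [0.158, -0.656, 0.227] pointing down, gripper open.
Joint ranges: [-3.07, 3.07], [-1.43, 2.12], [-1.02, 1.25], [-3.03, 1.67], [-3.05, -0], [-3.03, 3.03]. Speed limits (rad/s): [2.39, 2.39, 3.01, 3.14, 3.14, 3.14].

## Interface

Orientations are given as [roll, pitch, yaw] about the fixed x, y, z axes, in that order (R = Rz(yaw) Ry(pitch) Rx(roll)).
In Python, from station import status, eyes, workorder gives the robot as it stands.
- The arm moves only by the shell command python3 -m jog 'ROWS' [OPENING] [FORCE]. ROWS is JSON, a list of rows, each a list of 6 numbers: the shift along the world's x, y, z in mm, then the turn, a rotation vector about the world's x, y, z in rad. A call has 1 to 12 rows; each row shifts and turns the pose as measured when the row begins; what a row does not reach is not made up. A row lasts 1/10 s, in which the tool goes at most 50 mm and 8.59 degrees, less where a joint would pass 70% of its speed; a pose out of reach is approached as far as the arm can. A call with a gripper value outside its range is refused whole. OPENING is the opening, from 0 (shut) to 1 (fully open), set as the call begins (- or left out, the last holds). The fingers move at their own pace and stop on an object; FORCE is the grip in N (left out, the last holds). Time passes only in rows, so rows that do not move let the fingers close. It gives the time, the measured TCP pose, the force and the opening at its end, in the units of the state.
- status.get_state(): the state, without advancing time (a new reading comes with each control period).
- eyes.grab_frame(name): name is "scene" or "top"; returns the picture (420x560x3 uint8, blue, green, red); there is no depth.
- eyes.calibration(name): a dict with "camera_matrix" (3x3 intrinsics, pixels), "k1" (the pictures are not rectified: a ray, as slopes to the right and down, at radius r is drawn at 1 + k1 r^2 times it, then the intrinsics apply), "cam_to_world" (4x4, takes a point from camera to world coordinates). Camera axes: x right, y up, looking along -z (the intrinsics and any distortion apply to the point x, -y, -z); pixel columns grow to the right and rows downward; lengths in m; the calibration is good to about 2 mm. A picture is of the moment at which its call begins. calibration takes no time and is no camera call.
- workorder.job_done(): hands the job in, once; it reports no verdict.
The state is a dict: "t": time; "q": joint angles; "qd": joint speeds; "joint_efforts": joint torques, N m; "eef_pos": TCP position; "ee_rot": TCP orientation; "force": force on the tool from outside, world axes, zero at the start; "moment": the same for the moment, N m; "width": finger opening in m.
Only numpy, scipy, OpenCV 4.12 (cv2) and the standard library are available. Lean on these libraries where they do the work, as an engineer would, in place of code of your own. Each camera call takes 0.05 s, during which the arm holds its last target. There are 200 camera calls.

## Working session

There is one attempt and no reset: what is moved stays moved. The work goes in short steps, Python scripts to look and compute and a shell command to move; the robot and the scene stay as the last step left them, time stands still between calls to the robot, and variables do not carry over. Pictures are saved under pics/ and viewed, about 8 in all and at most 12, crops included, and the job is handed in when it is done.

```bash
ls; mkdir -p pics
cat > h.py <<'E'
import numpy as np, cv2
from station import status, eyes, workorder
def ray(name,u,v):
    c=eyes.calibration(name);K=np.array(c["camera_matrix"]);T=np.array(c["cam_to_world"]);k=c["k1"]
    d=np.array([(u-K[0,2])/K[0,0],(v-K[1,2])/K[1,1]]);s=d.copy()
    for _ in range(30): s=d/(1+k*(s@s))
    r=T[:3,:3]@np.array([s[0],-s[1],-1.]);return T[:3,3],r/np.linalg.norm(r)
def at(name,u,v,z):
    o,r=ray(name,u,v);return o+r*(z-o[2])/r[2]
def proj(name,p):
    c=eyes.calibration(name);K=np.array(c["camera_matrix"]);T=np.array(c["cam_to_world"]);k=c["k1"]
    q=T[:3,:3].T@(np.array(p)-T[:3,3]);s=np.array([q[0],-q[1]])/-q[2];s=s*(1+k*(s@s))
    return K[0,0]*s[0]+K[0,2],K[1,1]*s[1]+K[1,2]
def tri(a,b):
    (o1,r1),(o2,r2)=ray("top",*a),ray("scene",*b)
    t=np.linalg.lstsq(np.c_[r1,-r2],o2-o1,rcond=None)[0]
    p,q=o1+t[0]*r1,o2+t[1]*r2;return (p+q)/2,np.linalg.norm(p-q)
E
python3 - <<'E'
from h import *
for n in("top","scene"):
    cv2.imwrite(f"pics/{n}0.png",cv2.resize(eyes.grab_frame(n),(800,600)))
    print(eyes.calibration(n))
print(status.get_state())
E
```

```text
pics
{'camera_matrix': array([[427.05201421,   0.        , 288.67030568],
       [  0.        , 427.05201421, 208.80591784],
       [  0.        ,   0.        ,   1.        ]]), 'k1': -0.0006202729365506735, 'cam_to_world': array([[ 0.01374869,  0.99172839, -0.12761569,  0.44113905],
       [-0.99979426,  0.01173123, -0.01654712,  0.04220716],
       [-0.01491316,  0.12781694,  0.99168565,  1.01269589],
       [ 0.        ,  0.        ,  0.        ,  1.        ]])}
{'camera_matrix': array([[514.42660951,   0.        , 281.85280874],
       [  0.        , 514.42660951, 207.65011365],
       [  0.        ,   0.        ,   1.        ]]), 'k1': -0.09517076950681187, 'cam_to_world': array([[-0.24636156, -0.66889637,  0.70134416,  1.18999296],
       [ 0.96914637, -0.16417956,  0.18384883,  0.20864909],
       [-0.00782943,  0.72499843,  0.68870602,  0.80845814],
       [ 0.        ,  0.        ,  0.        ,  1.        ]])}
{'t': 0.1, 'q': array([-1.04589275e+00,  3.59317913e-01,  1.11808724e-02, -3.15454969e-04,
       -1.22410636e+00, -2.88107113e-01]), 'qd': array([ 1.37116797e-04, -2.10052952e-03,  2.62245199e-03, -7.94615468e-04,
        8.54261839e-05, -5.41726155e-04]), 'joint_efforts': array([-2.76415783e-03, -5.84161735e+01,  2.93747020e+01,  7.01561362e+00,
        1.00711745e-02, -9.13471786e-05]), 'eef_pos': array([ 0.15823173, -0.65575292,  0.22572665]), 'ee_rot': array([-3.14146579e+00, -1.47170042e-03,  1.80748530e+00]), 'force': array([ 0.99701387,  0.83382389, -0.50897324]), 'moment': array([ 0.00041824, -0.03643433,  0.01827833]), 'width': 0.08767494876557187}
```

View pics/top0.png

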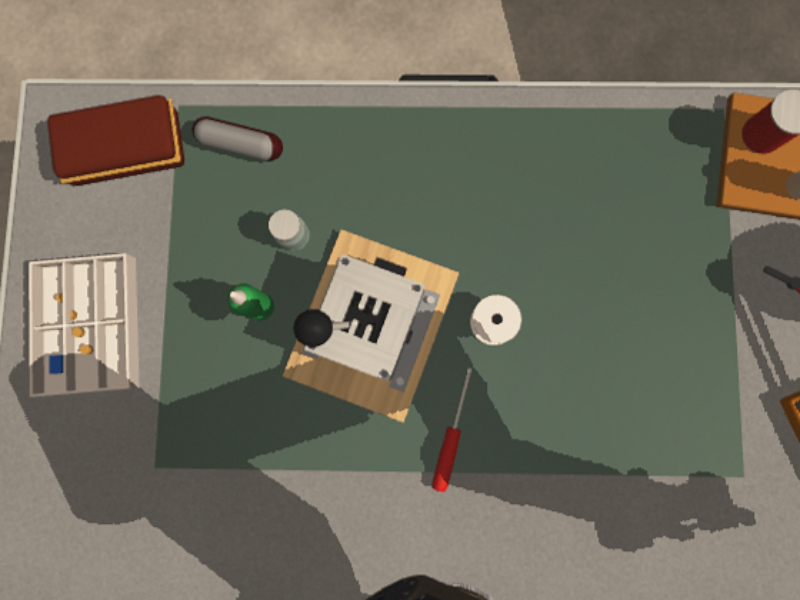

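View pics/scene0.png

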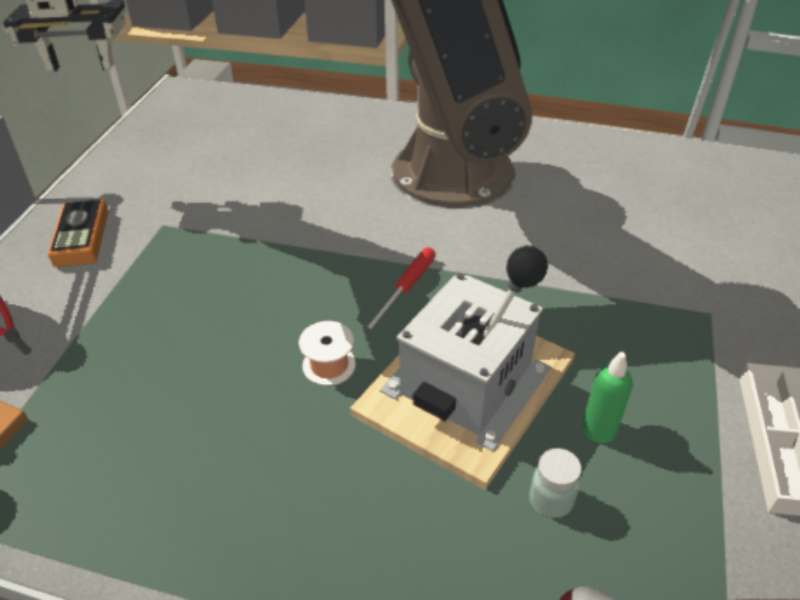

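```bash
cat >> h.py <<'E'
def shifter():
    P=np.array([at("top",u*.7,v*.7,.018) for u,v in[(340,230),(458,270),(404,422),(284,376)]])
    f=(P[1]+P[0]-P[2]-P[3])[:2]; return P.mean(0)[:2],np.arctan2(f[1],f[0]),P
def knob(O,yaw,cw,fa):
    d=np.array([np.sin(fa)*np.cos(cw),-np.sin(cw)*1,0]); d[2]=np.sqrt(1-d@d)
    c,s=np.cos(yaw),np.sin(yaw);d=d*.185
    return np.array([O[0]+c*d[0]-s*d[1],O[1]+s*d[0]+c*d[1],.045+d[2]])
E
python3 - <<'E'
from h import *
O,y,P=shifter();print(O,y,[np.linalg.norm(P[i]-P[i-1]) for i in range(4)])
k,e=tri((313*.7,327*.7),(527*.7,267*.7));print("knob",k,e)
print("gate",at("top",368*.7,318*.7,.132),at("scene",476*.7,323*.7,.132))
for c,f in[(-.253,-.28),(-.253,-.2),(-.253,0),(0,0),(0,.28)]:
    p=knob(O,y,c,f);print(c,f,p.round(4),np.array(proj("top",p))/.7,np.array(proj("scene",p))/.7)
for n,u,v,z in[("bottle",237,296,.15),("jar",284,224,.075),("spool",497,320,.054),("sd tip",469,370,.013),("sd end",440,488,.013)]: print(n,at("top",u*.7,v*.7,z))
E
```

```text
[0.5271519  0.12508661] -0.332113092033273 [np.float64(0.2573308821323867), np.float64(0.20790511652245677), np.float64(0.2623436362368083), np.float64(0.20817948918103438)]
knob [0.50379378 0.18509954 0.21970526] 0.0007470670804007348
gate [0.52487817 0.12092369 0.132     ] [0.52636687 0.13196165 0.132     ]
-0.253 -0.28 [0.4955 0.185  0.2171] [312.91451667 333.55920445] [527.24422203 264.23618954]
-0.253 -0.2 [0.5086 0.1805 0.2205] [316.26669687 323.35297775] [522.4570305  268.44599174]
-0.253 0 [0.5422 0.1689 0.2241] [325.52565009 297.55485672] [509.25102039 282.93179334]
0 0 [0.5272 0.1251 0.23  ] [358.22316668 308.94622668] [475.20320728 265.13686436]
0 0.28 [0.5755 0.1084 0.2228] [372.37568546 273.14177812] [453.32930082 294.15001765]
bottle [0.5524969  0.30796951 0.15      ]
jar [0.67773429 0.26230847 0.075     ]
spool [ 0.53163778 -0.07546921  0.054     ]
sd tip [ 0.4533623  -0.03475859  0.013     ]
sd end [0.26663292 0.01086578 0.013     ]
```

```bash
python3 -m jog '[[0,0,45,0,0,0],[0,0,45,0,0,0],[28,40,0,0,0,-0.06],[28,40,0,0,0,-0.06],[28,40,0,0,0,-0.06],[28,40,0,0,0,-0.06],[28,40,0,0,0,-0.06],[28,40,0,0,0,-0.06],[28,40,0,0,0,-0.06],[28,40,0,0,0,-0.06],[28,40,0,0,0,-0.06],[0,0,0,0,0,0]]' 0 5
```

```text
t: 1.3
eef_pos: [0.4123, -0.2823, 0.3119]
ee_rot: [-3.14, -0.013, 1.239]
force: [-0.2, -0.5, 0.2]
width: 0.0015
```

```bash
python3 -m jog '[[2,44,1,0,0,0],[2,44,1,0,0,0],[2,44,1,0,0,0],[2,44,1,0,0,0],[2,44,1,0,0,0],[2,44,1,0,0,0],[2,44,1,0,0,0],[2,44,1,0,0,0],[2,44,1,0,0,0],[2,44,1,0,0,0],[2,44,0,0,0,0],[0,0,0,0,0,0]]'
```

```text
t: 2.5
eef_pos: [0.4295, 0.2177, 0.3196]
ee_rot: [-3.136, -0.012, 1.239]
force: [0.3, -0.7, -0.6]
width: 0.0007
```

```bash
python3 -m jog '[[0,-2,-36,0,0,0],[0,-2,-36,0,0,0],[-2,-3,-36,0,0,0],[0,0,0,0,0,0]]'
python3 - <<'E'
from h import *
a=eyes.grab_frame("top");b=eyes.grab_frame("scene")
p=status.get_state()["eef_pos"];print(p,proj("top",p),proj("scene",p))
# crops x4: top cols 180-280, rows 170-270 ; scene cols 310-410, rows 130-230
cv2.imwrite("pics/c1.png",np.hstack([cv2.resize(a[170:270,180:280],(400,400),interpolation=2),cv2.resize(b[130:230,310:410],(400,400),interpolation=2)]))
E
```

```text
t: 2.9
eef_pos: [0.4271, 0.2104, 0.2084]
ee_rot: [-3.136, -0.012, 1.243]
force: [-0.0, -0.1, 0.5]
width: 0.0003
[0.43002923 0.21262401 0.2133595 ] (np.float64(203.37308705364518), np.float64(268.59878666864313)) (np.float64(388.22655092871753), np.float64(166.21804802702152))
```

View pics/c1.png

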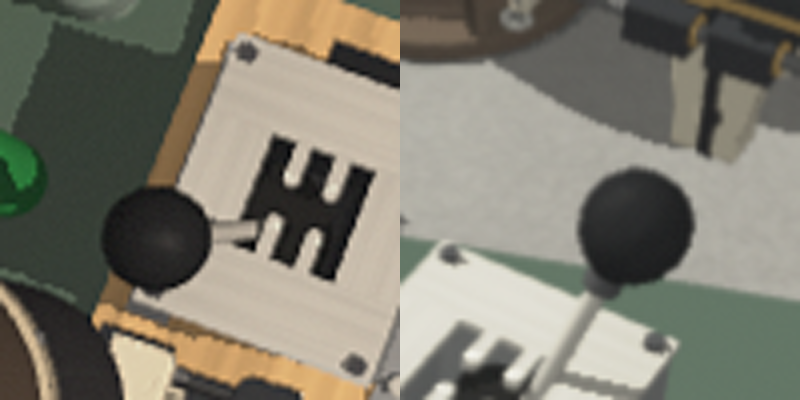

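```bash
cat >> h.py <<'E'
from scipy.optimize import fsolve
def lever(img=None,guess=(-.25,-.2),uv=None):
    """estimate (crosswise, fore_aft) from scene picture"""
    O,y,_=shifter()
    if uv is None:
        img=eyes.grab_frame("scene") if img is None else img
        g=cv2.cvtColor(img,cv2.COLOR_BGR2GRAY)
        u0,v0=map(int,proj("scene",knob(O,y,*guess))); s=6;w=32
        c=cv2.resize(g[v0-w:v0+w,u0-w:u0+w],None,fx=s,fy=s,interpolation=cv2.INTER_CUBIC)
        h=cv2.HoughCircles(cv2.medianBlur(c,5),cv2.HOUGH_GRADIENT,1.5,300,param1=80,param2=15,minRadius=11*s,maxRadius=17*s)[0,0]
        uv=(u0-w+(h[0]-s/2+.5)/s,v0-w+(h[1]-s/2+.5)/s); r=h[2]/s
    else: r=0
    sol=fsolve(lambda a:np.array(proj("scene",knob(O,y,*a)))-uv,guess)
    return sol.round(3),knob(O,y,*sol).round(4),np.round(uv,1),round(float(r),1)
def rep(g):
    s=status.get_state();O,y,_=shifter();c,n=np.cos(y),np.sin(y);L=lever(guess=g)
    R=np.array([[c,n],[-n,c]]);print(*L)
    print("tcp",s["eef_pos"].round(4),"tcp-knob f,l",(R@(s["eef_pos"]-L[1])[:2]).round(4),"F f,l",(R@s["force"][:2]).round(1),s["force"][2],s["t"])
E
python3 -c "
from h import *
rep((-.25,-.23))"
python3 -m jog '[[14,-5,0,0,0,0],[14,-5,0,0,0,0],[6,-2,0,0,0,0],[0,0,0,0,0,0]]'
python3 -c "
from h import *
rep((-.25,-.23))"
```

```text
[-0.26  -0.249] [0.501  0.1845 0.2182] [368.5 186.5] 14.6
tcp [0.43   0.2126 0.2134] tcp-knob f,l [-0.0763  0.0034] F f,l [0.1 0.5] 1.2420362925270574 3.0
t: 3.45
eef_pos: [0.4698, 0.2035, 0.2235]
ee_rot: [3.134, -0.031, 1.245]
force: [0.4, -0.4, -0.1]
width: 0.0004
[-0.26  -0.249] [0.501  0.1845 0.2182] [368.5 186.5] 14.6
tcp [0.4698 0.2035 0.2235] tcp-knob f,l [-0.0357  0.0077] F f,l [ 0.5 -0.3] -0.10824656133517063 3.45
```

```bash
python3 -m jog '[[-7,-5,-8,-0.025,0.016,0],[0,0,-4,0,0,0],[0,0,0,0,0,0]]'
python3 -m jog '[[0,0,0,0,0,0]]'
python3 -c "
from h import *
rep((-.25,-.23))"
```

```text
t: 3.8
eef_pos: [0.461, 0.1984, 0.2115]
ee_rot: [3.141, -0.001, 1.245]
force: [-0.5, 0.3, -0.0]
width: 0.0003
t: 3.9
eef_pos: [0.4606, 0.1984, 0.2113]
ee_rot: [3.142, -0.001, 1.246]
force: [0.3, 0.5, 1.1]
width: 0.0009
[-0.26  -0.249] [0.501  0.1845 0.2182] [368.5 186.5] 14.6
tcp [0.4606 0.1984 0.2113] tcp-knob f,l [-0.0427  0.    ] F f,l [0.1 0.5] 1.0742431533174819 3.9
```

```bash
python3 -m jog '[[4.7,-1.6,0,0,0,0],[4.7,-1.6,0,0,0,0],[4.7,-1.6,0,0,0,0],[4.7,-1.6,0,0,0,0],[4.7,-1.6,0,0,0,0],[0,0,0,0,0,0]]'
python3 -c "
from h import *
rep((-.25,-.2))"
```

```text
t: 4.55
eef_pos: [0.4858, 0.1908, 0.212]
ee_rot: [-3.141, -0.002, 1.246]
force: [-2.4, 1.1, 2.4]
width: 0.0005
[-0.26  -0.162] [0.5154 0.1795 0.2214] [364.7 190. ] 14.7
tcp [0.4858 0.1908 0.212 ] tcp-knob f,l [-0.0316  0.001 ] F f,l [-2.7  0.3] 2.433108438416219 4.55
```

```bash
python3 -m jog '[[4.7,-1.6,0,0,0,0],[4.7,-1.6,0,0,0,0],[4.7,-1.6,0,0,0,0],[4.7,-1.6,0,0,0,0],[0,0,0,0,0,0]]'
python3 -c "
from h import *
rep((-.25,-.1))"
```

```text
t: 5.1
eef_pos: [0.506, 0.1839, 0.212]
ee_rot: [-3.141, -0.003, 1.246]
force: [-2.1, 1.2, 1.9]
width: 0.0004
[-0.263 -0.037] [0.5365 0.1727 0.2235] [359.2 196.5] 14.9
tcp [0.506  0.1839 0.212 ] tcp-knob f,l [-0.0325  0.0006] F f,l [-2.3  0.4] 1.8978711385655895 5.1
```

```bash
python3 -m jog '[[2.8,-1,0,0,0,0],[2.8,-1,0,0,0,0],[0,0,0,0,0,0]]'
python3 -c "
from h import *
rep((-.25,-.0))"
python3 -m jog '[[-14,5,0,0,0,0],[-14,5,0,0,0,0],[-14,5,0,0,0,0],[-14,5,0,0,0,0],[0,0,0,0,0,0]]'
python3 -c "
from h import *
rep((-.25,-.0))
a=eyes.grab_frame('top');b=eyes.grab_frame('scene')
cv2.imwrite('pics/c2.png',np.hstack([cv2.resize(a[170:270,200:300],(400,400),interpolation=2),cv2.resize(b[150:250,290:390],(400,400),interpolation=2)]))"
```

```text
t: 5.45
eef_pos: [0.5118, 0.1817, 0.2119]
ee_rot: [-3.141, -0.003, 1.246]
force: [-1.4, 1.1, 1.5]
width: 0.0003
[-0.264 -0.004] [0.5422 0.171  0.2236] [357.7 198.5] 14.6
tcp [0.5118 0.1817 0.2119] tcp-knob f,l [-0.0323  0.0002] F f,l [-1.7  0.6] 1.5136347405935964 5.45
t: 6.0
eef_pos: [0.4509, 0.2017, 0.2112]
ee_rot: [-3.141, -0.001, 1.245]
force: [0.3, 0.4, 0.0]
width: 0.001
[-0.264 -0.004] [0.5422 0.171  0.2236] [357.7 198.5] 14.6
tcp [0.4509 0.2017 0.2112] tcp-knob f,l [-0.0964 -0.0007] F f,l [0.1 0.5] 0.027476157288295694 6.0
```

View pics/c2.png

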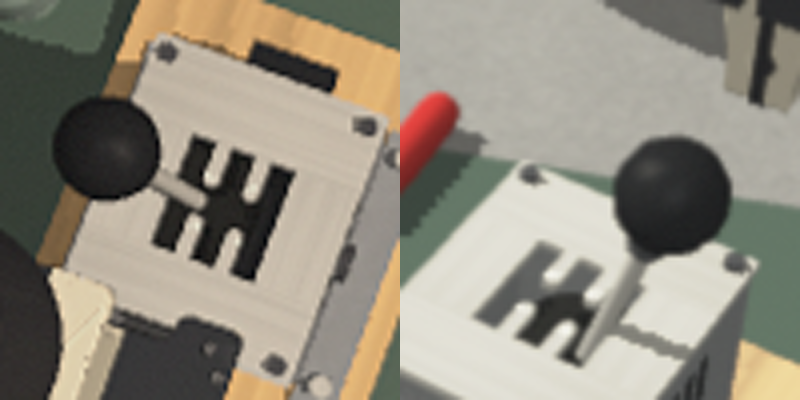

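```bash
python3 -m jog '[[7,20,0,0,0,0],[7,20,0,0,0,0],[7,20,0,0,0,0],[18,-6.2,0,0,0,0],[18,-6.2,0,0,0,0],[18,-6.2,0,0,0,0],[18,-6.2,0,0,0,0],[18,-6.2,0,0,0,0],[0,0,0,0,0,0]]'
python3 -c "
from h import *
rep((-.25,-.0))"
```

```text
t: 7.05
eef_pos: [0.5745, 0.2406, 0.2075]
ee_rot: [3.141, 0.001, 1.246]
force: [-0.5, 0.4, -0.3]
width: 0.0006
[-0.262 -0.003] [0.5424 0.1706 0.2237] [357.5 198.5] 14.7
tcp [0.5745 0.2406 0.2075] tcp-knob f,l [0.0075 0.0767] F f,l [-0.6  0.2] -0.28893499341504186 7.05
```

```bash
python3 -m jog '[[-7,2.4,4,0,0,0],[-4.6,-13.2,0,0,0,0],[-3.3,-9.5,0,0,0,0],[0,0,0,0,0,0]]'
python3 -c "
from h import *
rep((-.25,-.0))"
```

```text
t: 7.5
eef_pos: [0.5565, 0.2211, 0.2107]
ee_rot: [-3.14, 0.003, 1.247]
force: [0.0, 1.2, -0.2]
width: 0.0005
[-0.262 -0.003] [0.5424 0.1706 0.2237] [357.5 198.5] 14.7
tcp [0.5565 0.2211 0.2107] tcp-knob f,l [-0.0032  0.0523] F f,l [-0.3  1.1] -0.18831182018240444 7.5
```

```bash
python3 -m jog '[[-1,-6,0,0,0,0],[-1,-6,0,0,0,0],[-2,-5.7,0,0,0,0],[-2,-5.7,0,0,0,0],[0,0,0,0,0,0]]'
python3 -c "
from h import *
rep((-.2,-.0))"
```

```text
t: 8.05
eef_pos: [0.5519, 0.1987, 0.2133]
ee_rot: [3.139, -0.004, 1.248]
force: [0.2, 0.1, -0.8]
width: 0.0003
[-0.213 -0.009] [0.5384 0.1626 0.2258] [353.2 195.2] 16.9
tcp [0.5519 0.1987 0.2133] tcp-knob f,l [0.001  0.0385] F f,l [0.1 0.2] -0.8445750964295572 8.05
```

```bash
python3 -m jog '[[-2,-5.7,-0.5,0,0,0],[-2,-5.7,-0.5,0,0,0],[-2,-5.7,0,0,0,0],[0,0,0,0,0,0]]'
python3 -c "
from h import *
rep((-.1,-.0))
b=eyes.grab_frame('scene')
cv2.imwrite('pics/c3.png',cv2.resize(b[130:250,270:410],(700,600),interpolation=2))"
```

```text
t: 8.5
eef_pos: [0.5463, 0.1809, 0.2127]
ee_rot: [3.137, -0.005, 1.248]
force: [0.3, 1.1, 0.9]
width: 0.0001
[-0.109 -0.01 ] [0.532  0.1447 0.2289] [343.5 189.7] 16.6
tcp [0.5463 0.1809 0.2127] tcp-knob f,l [0.0017 0.0389] F f,l [-0.   1.2] 0.939381095112336 8.5
```

View pics/c3.png

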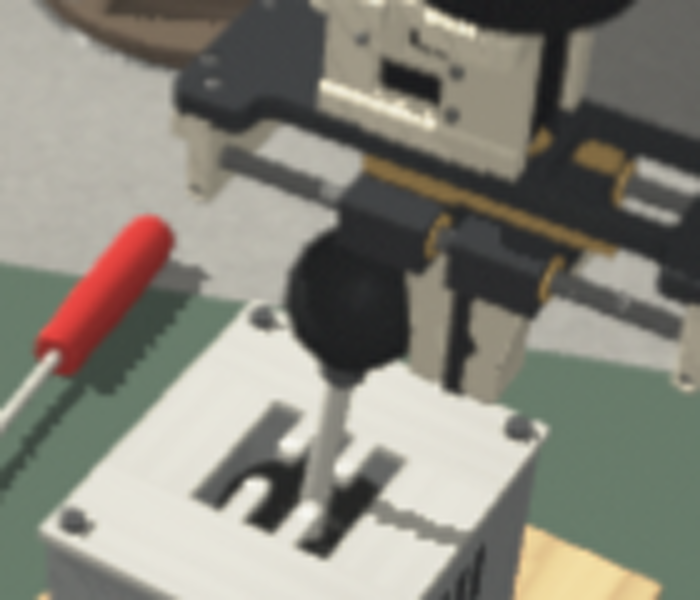

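```bash
python3 -c "
from h import *
print(lever(uv=(342,190.8),guess=(-.1,0)))"
python3 -m jog '[[-1.6,-4.7,1,0,0,0],[-1.6,-4.7,1,0,0,0],[0,0,0,0,0,0]]'
python3 -c "
from h import *
rep((-.06,-.0))"
```

```text
(array([-0.105,  0.011]), array([0.5354, 0.1427, 0.229 ]), array([342. , 190.8]), 0.0)
t: 8.9
eef_pos: [0.5426, 0.1711, 0.2142]
ee_rot: [3.138, -0.004, 1.248]
force: [0.4, 1.3, 1.1]
width: 0.0002
[-0.047 -0.017] [0.5269 0.1343 0.2298] [338.  186.5] 16.0
tcp [0.5426 0.1711 0.2142] tcp-knob f,l [0.0029 0.0399] F f,l [-0.1  1.3] 1.1037849302083729 8.9
```

```bash
python3 -m jog '[[-1.3,-3.6,1,0,0,0],[-1.3,-3.6,1,0,0,0],[0,0,0,0,0,0]]'
python3 -m jog '[[6,19,0,0,0,0],[6,19,0,0,0,0],[6,19,0,0,0,0],[0,0,0,0,0,0]]'
python3 -c "
from h import *
rep((-.0,-.0))
a=eyes.grab_frame('top');b=eyes.grab_frame('scene')
cv2.imwrite('pics/c4.png',np.hstack([cv2.resize(a[170:270,200:300],(400,400),interpolation=2),cv2.resize(b[140:240,290:390],(400,400),interpolation=2)]))"
```

```text
t: 9.25
eef_pos: [0.5395, 0.1631, 0.2154]
ee_rot: [3.14, -0.003, 1.248]
force: [1.2, 0.8, 1.1]
width: 0.0005
t: 9.65
eef_pos: [0.5581, 0.2234, 0.2149]
ee_rot: [3.141, -0.0, 1.247]
force: [-0.2, -0.4, -0.5]
width: 0.0004
[ 0.012 -0.003] [0.5259 0.1232 0.23  ] [331.7 185. ] 14.6
tcp [0.5581 0.2234 0.2149] tcp-knob f,l [-0.0023  0.1052] F f,l [-0.  -0.4] -0.4949057593288521 9.65
```

View pics/c4.png

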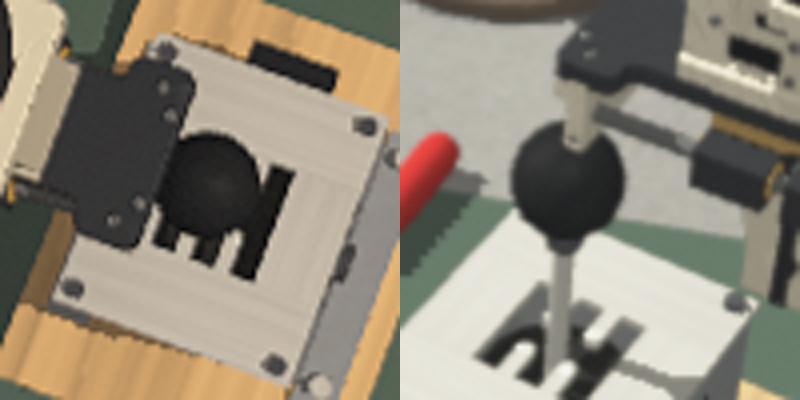

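```bash
python3 -m jog '[[0,0,30,0,0,0],[0,0,30,0,0,0],[-25,8.6,0,0,0,0],[-25,8.6,0,0,0,0],[-25,8.6,0,0,0,0],[-9,-26,0,0,0,0],[-9,-26,0,0,0,0],[-9,-26,0,0,0,0],[-6,-17,0,0,0,0],[0,0,0,0,0,0]]'
python3 -c "
from h import *
rep((-.0,-.0))"
```

```text
t: 10.8
eef_pos: [0.4432, 0.1476, 0.2763]
ee_rot: [-3.14, 0.002, 1.246]
force: [-0.4, -0.0, -0.2]
width: 0.0008
[ 0.015 -0.005] [0.5253 0.1227 0.23  ] [331.5 184.7] 14.6
tcp [0.4432 0.1476 0.2763] tcp-knob f,l [-0.0857 -0.0033] F f,l [-0.4 -0.1] -0.20211113613703302 10.8
```

```bash
python3 -m jog '[[0,0,-31,0,0,0],[0,0,-31,0,0,0],[14,-4,0,0,0,0],[14,-4,0,0,0,0],[12,-4,0,0,0,0],[0,0,0,0,0,0]]'
python3 -c "
from h import *
rep((-.0,-.0))"
```

```text
t: 11.45
eef_pos: [0.4913, 0.1383, 0.2162]
ee_rot: [3.138, -0.002, 1.246]
force: [0.1, -0.2, -0.7]
width: 0.0007
[ 0.017 -0.013] [0.5239 0.1229 0.23  ] [331.7 184.2] 14.3
tcp [0.4913 0.1383 0.2162] tcp-knob f,l [-0.0358  0.0039] F f,l [ 0.1 -0.1] -0.6905867398863825 11.45
```

```bash
python3 -m jog '[[4.7,-2,-1,0,0,0],[4.7,-2,-1,0,0,0],[4.7,-2,-1,0,0,0],[4.7,-1.6,0,0,0,0],[4.7,-1.6,0,0,0,0],[0,0,0,0,0,0]]'
python3 -c "
from h import *
rep((.0,.1))"
```

```text
t: 12.1
eef_pos: [0.5157, 0.1285, 0.2146]
ee_rot: [3.138, -0.004, 1.246]
force: [-1.3, 1.0, 0.5]
width: 0.0004
[0.02  0.117] [0.5463 0.1146 0.2287] [324.5 192.5] 14.7
tcp [0.5157 0.1285 0.2146] tcp-knob f,l [-0.0334  0.0032] F f,l [-1.5  0.5] 0.4842935947481725 12.1
```

```bash
python3 -m jog '[[4.7,-1.8,-0.5,0,0,0],[4.7,-1.8,-0.5,0,0,0],[4.7,-1.8,-0.5,0,0,0],[4.7,-1.6,0,0,0,0],[3.5,-1.2,0,0,0,0],[0,0,0,0,0,0]]'
python3 -c "
from h import *
rep((.0,.25))"
```

```text
t: 12.75
eef_pos: [0.5393, 0.1198, 0.2124]
ee_rot: [3.139, -0.004, 1.246]
force: [-1.2, 1.4, 1.7]
width: 0.0004
[0.013 0.251] [0.5698 0.1079 0.2242] [317.7 203. ] 15.2
tcp [0.5393 0.1198 0.2124] tcp-knob f,l [-0.0327  0.0013] F f,l [-1.6  0.9] 1.6749957595126574 12.75
```

Push on in 2 mm steps until the force rises at the stop.

```bash
python3 -m jog '[[1.9,-0.65,0,0,0,0],[1.9,-0.65,0,0,0,0],[0,0,0,0,0,0]]'; python3 -m jog '[[1.4,-0.5,0,0,0,0],[0,0,0,0,0,0]]'
python3 -c "
from h import *
rep((.0,.27))"
```

```text
t: 13.1
eef_pos: [0.5423, 0.1187, 0.212]
ee_rot: [3.141, -0.003, 1.246]
force: [-4.5, 2.0, 1.4]
width: 0.0006
t: 13.3
eef_pos: [0.5425, 0.1186, 0.212]
ee_rot: [-3.14, -0.003, 1.246]
force: [-4.6, 2.0, 1.9]
width: 0.0008
[0.012 0.275] [0.5739 0.1066 0.2231] [316.5 205. ] 14.7
tcp [0.5425 0.1186 0.212 ] tcp-knob f,l [-0.0336  0.0011] F f,l [-5.   0.4] 1.9205900044667963 13.3
```

```bash
python3 -m jog '[[2.8,-1,0,0,0,0],[2.8,-1,0,0,0,0],[0,0,0,0,0,0]]'
python3 -m jog '[[-14,5,0,0,0,0],[-14,5,0,0,0,0],[-14,5,0,0,0,0],[-14,5,0,0,0,0],[0,0,25,0,0,0],[0,0,25,0,0,0],[0,0,0,0,0,0],[0,0,0,0,0,0],[0,0,0,0,0,0]]'
python3 -c "
from h import *
rep((.0,.27))
a=eyes.grab_frame('top');b=eyes.grab_frame('scene')
cv2.imwrite('pics/c5.png',np.hstack([cv2.resize(a[60:360,130:430],(400,400),interpolation=2),cv2.resize(b[110:260,240:390],(400,400),interpolation=2)]))"
```

```text
t: 13.65
eef_pos: [0.5429, 0.1183, 0.2119]
ee_rot: [-3.131, -0.003, 1.246]
force: [-7.9, 4.1, 4.5]
width: 0.0005
t: 14.55
eef_pos: [0.4796, 0.1406, 0.2648]
ee_rot: [-3.137, -0.006, 1.25]
force: [0.1, 0.0, -0.7]
width: 0.0005
[0.02 0.27] [0.5725 0.1055 0.2233] [316.  204.2] 14.9
tcp [0.4796 0.1406 0.2648] tcp-knob f,l [-0.0993  0.0029] F f,l [0.1 0. ] -0.7482881569465796 14.55
```

View pics/c5.png

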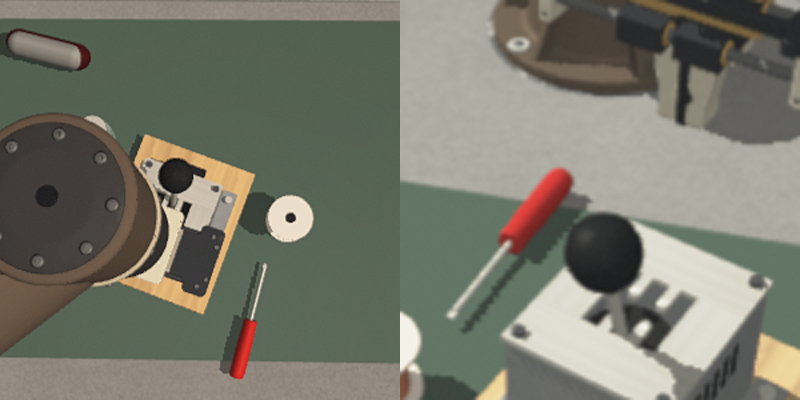

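```bash
python3 -c "
from h import *
print(workorder.job_done())"
```

```text
the job is handed in; nothing more can be done
None
```

The shifter is in third. With the shut fingertips I pushed the knob forward out of second to neutral, across to the middle, then forward to the end stop. I then backed the gripper off about 100 mm and handed the job in at about 14.6 s.

- **Lever position:** the camera estimate after release was fore_aft about 0.27 and crosswise about 0.02. In the top view the knob sat within a couple of pixels of where full third should put it.
- **End stop:** on the last push the force rose to about 9 N and the tool all but stopped. That was the highest knob force I read; the robot touches nothing now.
- **On the way:** the estimates showed neutral on the left, then middle neutral, with no sign of another gear. While the gripper partly hid the knob, they were off by about 0.02 rad.
- **Bystanders:** the spool and screwdriver look unmoved in the last picture. The bottle was hidden or out of frame and the jar mostly hidden behind the arm, so I did not check those two by sight. The fingertips passed about 60 mm above the bottle, and I felt no unexpected contact.

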